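# Lock the packing-lane guide with its quarter-turn pin

### The job

The near white guide of the cake lane is only sitting on its dowels: lock it with the spring-loaded pin from the pin rest, by passing the pin's cross-head down through the guide's window and the narrow slot of the catch plate below, pushing it down against its spring, giving it a quarter turn and letting it rise, so that the head seats in the notches under the plate and the pin stays there upright. The catch plate floats a little from side to side, so find its slot by sight or feel and do not force the pin: pin, plate and guide take at most 30 N. Leave the cakes in the lane, the guide and everything else where they are.

Things in the scene. Friction and masses are not known exactly. Their poses are not given: they have to be found in the camera images.
- base: Fixed steel collating base, 270 (x) x 280 (y) mm, deck top 40 mm above the table; origin at the centre of its underside, on the table; z up. The cake lane runs along its y between two white guides: the loose near guide on its -x side and the far guide on its +x side, which is already locked by an identical pin and is part of the base.
- base_slot (a point): Middle of the deck's window, at (-90, 0, 37) mm in base: height of the top of the bare steel catch plate, 8 mm thick, under the 3 mm deck. Its slot is 33 mm long (base y) and 12 mm wide (base x). The plate floats along base x: the slot's centre stands up to 7 mm either side of this point, not measured; along y it is exactly here. The plate slides sideways at 4 N.
- base_notch (a point): Point 8 mm below base_slot, level with the catch plate's underside (29 mm above the table). Notches 13.5 mm wide and 3 mm deep run along base x in that underside, to both sides of the slot's middle, and float with the plate; the cross-head seats in them, against their ceiling 32 mm above the table, after a quarter turn either way.
- guide: Loose white plastic guide: foot 72 (x) x 200 (y) x 8 mm with a 32 x 37 mm window in its middle, on two dowels 65 mm to either side of it, 6 mm proud of the foot; a wall 27 mm high stands 36 to 44 mm from the window's centre, towards the lane (+x). Origin: centre of the foot's underside, on the deck. The foot's top is 48 mm above the table.
- pin: Steel locking pin with black wing grip, 69 mm tall, about 0.16 kg, upright in its rest. Origin on its axis, at the underside of the collar when the spring is extended; z up. Wing grip 14 (x) x 46 (y) x 26 mm, from 23 to 49 mm above the origin. The 9 mm stem carries the cross-head, 10 (x) x 30 (y) mm, parallel to the grip, from 12 to 20 mm below the origin, its top rounded.
- pin_collar: The pin's spring collar, 52 mm across, 5 mm thick; origin at the centre of its underside. It slides up the stem by up to 14 mm against a spring: 3 N at rest, 0.6 N more per mm, then a hard stop. With the collar on the guide's foot it must yield over 7 mm (8 to 11 is right) before the head clears the plate and can turn; with the head seated in the notches it has yielded 4 mm.
- pin_head (a point): Middle of the pin's cross-head, 16 mm below the pin's origin.
- pin_grip (a point): Point on the pin's axis in the wing grip, 42 mm above the pin's origin and 7 mm below the top of the grip.
- pin_rest: Fixed grey block, 75 x 75 x 40 mm, with a round hole 36 mm wide and 30 mm deep in which the pin's head hangs, the collar on its top; origin at the centre of its underside. It stands left or right of the base.
- cake_0: Ring cake in the lane, about 84 mm across, 38 mm high; origin at the centre of its underside.
- cake_1: Ring cake in the lane, about 82 mm across, 35 mm high; origin at the centre of its underside.
- cake_2: Ring cake in the lane, about 82 mm across, 37 mm high; origin at the centre of its underside.
- tape_roll: Roll of paper tape lying flat on the table, 103 mm across, 25 mm high, on the other side of the base from the pin rest; origin at the centre of its underside.
Not all that is in view belongs to the job. What is shaped like the pin but pink or red is not meant.

How it is judged:
On the way, in this order (a step that is already met when the one before it is completed fails the run):
1. the cross-head is through the slot and pushed below the catch plate, still lined up with the slot (z of pin_head in the frame of base below 0.0255 m and horizontal distance between pin_head and base_slot below 0.012 m and angle between the y axis of pin and the y axis of base, either way round below 0.3 rad), for 0.1 s.
2. the pin is turned a quarter turn with its head under the plate (z of pin_head in the frame of base below 0.03 m and horizontal distance between pin_head and base_slot below 0.012 m and angle between the y axis of pin and the x axis of base, either way round below 0.25 rad), for 0.1 s.
At the end, for the whole second after the job is handed in: The pin's cross-head is seated in the notches under the catch plate (its middle 26.3 to 30 mm above the table, within 12 mm of the window's centre), crosswise to the slot within 0.25 rad, the pin upright within 0.12 rad, at rest and released; the guide still lies flat on its dowels (all of step 2 and z of pin_head in the frame of base above 0.0263 m and angle between pin's own z axis and vertical below 0.12 rad and linear speed of pin below 0.02 m/s and distance between guide and base_slot below 0.008 m and angle between guide's own z axis and vertical below 0.05 rad); the robot touches nothing.
It fails at once if the pin is forced against the base or catch plate (over 30 N) (contact force between pin and base above 30 N).
It fails at once if the pin is forced against the guide (over 30 N) (contact force between pin and guide above 30 N).
It fails at once if a cake in the lane is disturbed (over 20 mm) (distance of any of cake_0, cake_1, cake_2 from where it was at the start of the episode above 0.02 m).
It fails at once if the guide is knocked off its dowels (distance of guide from where it was at the start of the episode above 0.008 m).
It fails at once if the tape roll is knocked away (over 30 mm) (distance of tape_roll from where it was at the start of the episode above 0.03 m).
It also fails if it takes over 61 s, if anything falls off the work surface, if the arm or the gripper's body presses on something with over 40 N, if the wrist force passes 120 N, or if a joint passes its speed limit or range.

### The arm

A 7-joint arm with a two-finger parallel gripper is mounted at the origin on a cart in front of the work surface, level with it; the furniture and walls round the work are solid. World frame = base frame: x ahead of the robot, y to its left, z up, the work surface at z = 0. Lengths are in m, angles in rad, forces in N, time in s.
With the tool pointing down it reaches from about 0.4 to 0.875 m from the base axis. Payload 19.3 kg.
Tool frame: the origin (TCP) lies at the very end of the fingers, on their centre line; the grasp point (between the pads) lies 19 mm behind it; z points along the fingers, y is the line along which they close (so a half turn about z gives the same grasp; the last joint's range is limited). The gripper opens to 85 mm and grips with 20 to 120 N. Pads are 22 mm wide; open, the fingers measure 114 mm over their backs; the gripper's body (76 mm by 85 mm) begins 54 mm behind the grasp point. The pads swing forward as they close: fully open they stand 13 mm farther back than shut.
Start: joints at [-1.251, 0.521, -0.036, 1.599, 0.021, 1.021, -0.113], TCP at [0.238, 0.578, 0.231] pointing down, gripper open.
Joint ranges: [-2.91, 2.91], [-0.3, 2.13], [-1.5, 1.42], [0.17, 2.43], [-1.26, 4.41], [0.16, 1.93], [-2.52, 2.52]. Speed limits (rad/s): [1.89, 1.89, 2.39, 2.39, 3.01, 3.01, 3.01].

### API

Orientations are given as [roll, pitch, yaw] about the fixed x, y, z axes, in that order (R = Rz(yaw) Ry(pitch) Rx(roll)).
In Python, from workcell import bot gives the robot as it stands.
- The arm moves only by the tool servo_tool, never from a script. Its argument "plan" is a list of rows, each a list of 7 numbers: the finger opening in cm, from 0 to 8.54, then the shift along the tool's x, y, z in cm, then the turn, a rotation vector about the tool's x, y, z in degrees. In form: [[fingers, x, y, z, wx, wy, wz], ...]. A call has 1 to 10 rows; each row is the pose to reach, as a shift and turn from the pose commanded when the call began, along the tool's axes at that moment; what a row does not reach only later rows make up. A row lasts 1/10 s, in which the tool goes at most 50 mm and 8.59 degrees, less where a joint would pass 70% of its speed; a pose out of reach is approached as far as the arm can. A call with a gripper value outside its range is refused whole. The fingers move at their own pace and stop on an object; "force" is the grip in N (left out, the last holds). Time passes only in rows, so rows that repeat a pose let the fingers close. It gives the time, the measured TCP pose, the force, the opening and the grip force at its end, in the units of the state.
- bot.observe(): the state, without advancing time (a new reading comes with each control period).
- bot.grab_frame(name): name is "scene" or "top" or "wrist"; returns a dict with "frame" (384x512x3 uint8, blue, green, red), "mtx" (3x3 intrinsics, pixels), "R" (3x3) and "t" (3): a world point X has camera coordinates R X + t; the wrist camera has in their place "T_tool_cam" (4x4, takes a point from camera to tool coordinates, whose origin is the TCP and whose axes are the flange's). Camera axes: x right, y down, z forward; pixel columns grow to the right and rows downward; lengths in m; the calibration is good to about 2 mm. A picture is of the moment at which its call begins: read the wrist's pose just before it. There is no depth.
- bot.job_done(): hands the job in; it is judged then, once.
The state is a dict: "clock": time; "qpos": joint angles; "qd": joint speeds; "joint_efforts": joint torques, N m; "position": TCP position; "tool_rot": TCP orientation; "force": force on the tool from outside, world axes, zero at the start; "moment": the same for the moment, N m; "grip_width": finger opening in m; "finger_force": force on a finger pad.
Only numpy, scipy, OpenCV 4.12 (cv2) and the standard library are available. Lean on these libraries where they do the work, as an engineer would, in place of code of your own. Each camera call takes 0.05 s, during which the arm holds its last target. There are 200 camera calls.

## Working session

There is one attempt and no reset: what is moved stays moved. The work goes in short steps, Python scripts to look and compute and a tool call to move; the robot and the scene stay as the last step left them, time stands still between calls to the robot, and variables do not carry over. Pictures are saved under pics/ and viewed, at most 10 in all, crops included, and the job is handed in when it is done.

Besides the shell and the picture viewer there is one more tool, called as name(argument=value, ...), one argument or row to a line, values as JSON. servo_tool: Moves the arm, as the interface text tells. Its arguments: {"type":"object","properties":{"plan":{"type":"array","items":{"type":"array","items":{"type":"number"}}},"force":{"type":"number"}},"required":["plan"]}

```bash
mkdir -p pics; ls; cat > h.py <<'E'
from workcell import bot
import numpy as np, cv2
def ray(f,u,v,z):
    # world point at height z for pixel
    d=f["R"].T@np.linalg.solve(f["mtx"],[u,v,1.]); c=-f["R"].T@f["t"]
    return c+d*(z-c[2])/d[2]
E
python3 - <<'E'
from h import *
import pickle
s=bot.observe();print(s)
fs={n:bot.grab_frame(n) for n in("top","scene")}
pickle.dump(fs,open("f0.pkl","wb"))
for n in fs:
    cv2.imwrite(f"pics/{n}0.png",cv2.resize(fs[n]["frame"],(800,600),interpolation=cv2.INTER_CUBIC)); print(n,fs[n]["mtx"],fs[n]["R"],fs[n]["t"])
E
```

```text
pics
{'clock': 0.0, 'qpos': array([-1.25117247,  0.52202554, -0.03631391,  1.60000823,  0.02122414,
        1.0210546 , -0.11280729]), 'qd': array([-0.00051797, -0.00127068,  0.00028624, -0.00183628,  0.00183919,
        0.0011173 ,  0.00120296]), 'joint_efforts': array([ 1.04663919e-03, -9.27122211e+01,  1.98080577e+00, -3.69934165e+01,
        1.79979176e-02,  8.37958069e-03, -3.90386458e-05]), 'position': array([0.2374386 , 0.57778924, 0.23071861]), 'tool_rot': array([-3.14048741e+00,  1.04886943e-04,  2.75175253e+00]), 'force': array([ 0.12167378, -0.34597777,  0.09251589]), 'moment': array([ 0.02786707, -0.0062932 , -0.07520689]), 'finger_force': 0.0, 'grip_width': 0.08546457781849695}
top [[424.65358531   0.         262.07456203]
 [  0.         424.65358531 188.39674038]
 [  0.           0.           1.        ]] [[-0.01086967 -0.99993637  0.00301657]
 [-0.99062737  0.0103576  -0.13619887]
 [ 0.13615896 -0.00446873 -0.99067692]] [-0.0589185   0.55144058  1.18916769]
scene [[415.12149883   0.         255.04424108]
 [  0.         415.12149883 195.66414671]
 [  0.           0.           1.        ]] [[ 0.60395654 -0.79669201  0.0227671 ]
 [-0.33799054 -0.28188457 -0.89794403]
 [ 0.72180253  0.53462411 -0.43952039]] [-0.37799701  0.24326826  0.66544053]
```

View pics/top0.png

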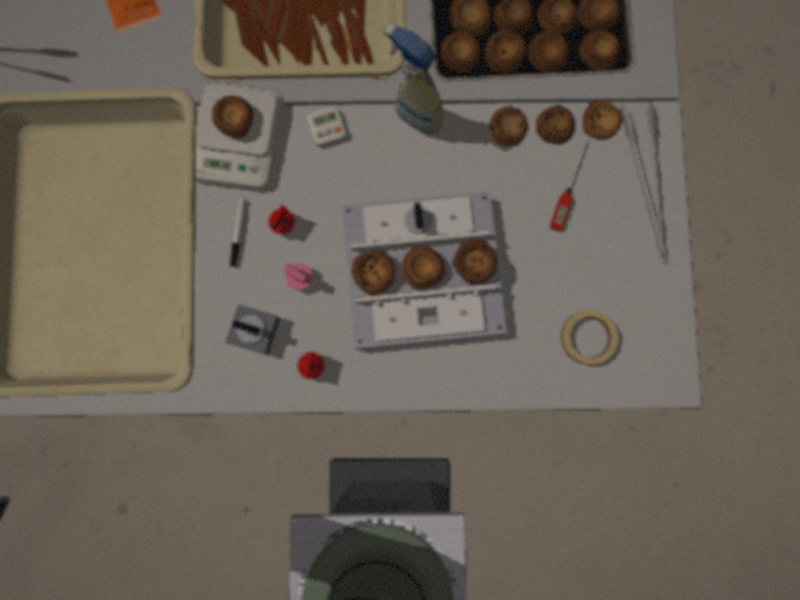

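View pics/scene0.png

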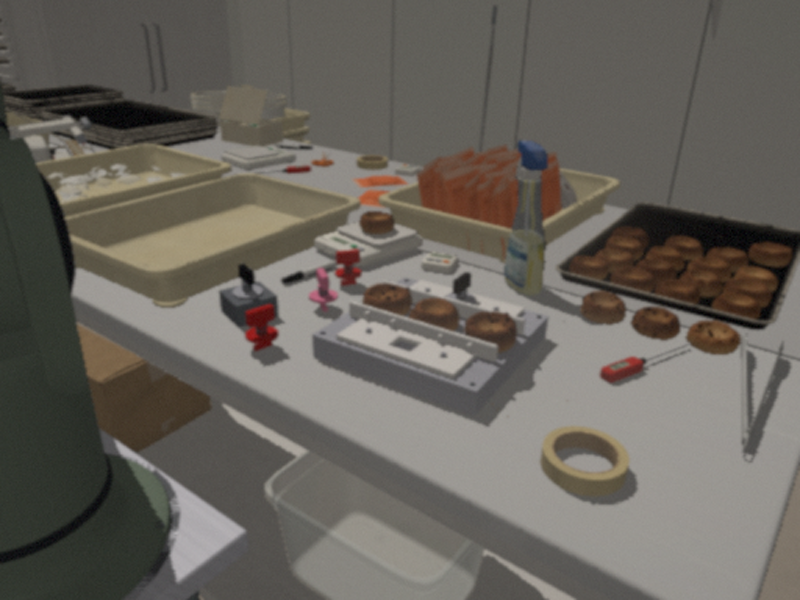

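The top view shows these candidates (800x600 pixels):
- Black-winged pin in the grey rest at (252,328).
- Red look-alikes at (281,220) and (311,365), and a pink one at (298,277).
- The already locked far pin at (418,215).

I choose the black one in the rest. The near guide's window is at (428,316). Next is a close crop of both.

```bash
python3 - <<'E'
from h import *
import pickle
f=pickle.load(open("f0.pkl","rb"))["top"]["frame"]
a=f[190:240,138:188]; b=f[120:228,215:330]
A=cv2.resize(a,None,fx=6,fy=6,interpolation=cv2.INTER_CUBIC)
B=cv2.resize(b,None,fx=4,fy=4,interpolation=cv2.INTER_CUBIC)
H=max(A.shape[0],B.shape[0]); o=np.zeros((H,A.shape[1]+B.shape[1],3),np.uint8)
o[:A.shape[0],:A.shape[1]]=A;o[:B.shape[0],A.shape[1]:]=B
cv2.imwrite("pics/c1.png",o)
E
```

```text
(no output)
```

View pics/c1.png

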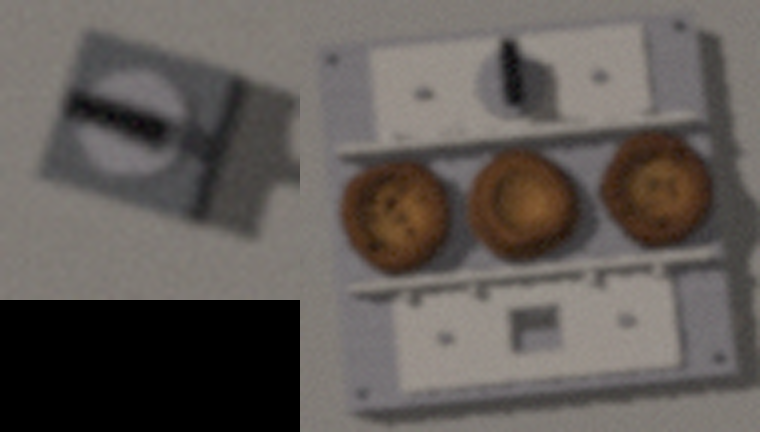

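The crop confirms the black wing grip in the grey rest: its ends are at crop (68,105) and (165,130), and the collar centre is at (133,121). The window centre is at (536,330), with dowels at (446,338) and (627,321).

```bash
python3 - <<'E'
from h import *
import pickle
f=pickle.load(open("f0.pkl","rb"))["top"]
L=lambda x,y,z: ray(f,138+x/6-.4,190+y/6-.4,z)
Rr=lambda x,y,z: ray(f,215+(x-300)/4-.4,120+(y-300+300)/4-.4,z)
g1,g2=L(68,105,.089),L(165,130,.089); print("grip",g1,g2,(g1+g2)/2,"collar",L(133,121,.045))
e=g1-g2;print("grip ang",np.degrees(np.arctan2(e[1],e[0])))
d1,d2=Rr(446,338,.054),Rr(627,321,.054);e=d1-d2
print("dowels",d1,d2,(d1+d2)/2,np.linalg.norm(e),"y axis deg",np.degrees(np.arctan2(e[1],e[0])))
print("window",Rr(536,330,.046))
d1,d2=Rr(424,93,.054),Rr(600,76,.054);e=d1-d2
print("far dowels",(d1+d2)/2,np.degrees(np.arctan2(e[1],e[0])))
for p in[(332,60),(680,26),(362,393),(719,357)]: print("bolt",Rr(*p,.04))
E
```

```text
grip [0.49510521 0.24699171 0.089     ] [0.48315422 0.20235308 0.089     ] [0.48912971 0.22467239 0.089     ] collar [0.49135861 0.22751907 0.045     ]
grip ang 75.01185476936918
dowels [ 0.50392732 -0.03310839  0.054     ] [ 0.51469504 -0.16173968  0.054     ] [ 0.50931118 -0.09742403  0.054     ] 0.1290811871608531 y axis deg 94.78507256833652
window [ 0.50978918 -0.097261    0.046     ]
far dowels [ 0.68772879 -0.08229109  0.054     ] 95.07481097693196
bolt [0.71103263 0.04931357 0.04      ]
bolt [ 0.73417048 -0.20673385  0.04      ]
bolt [0.46652219 0.02746198 0.04      ]
bolt [ 0.48958963 -0.2283078   0.04      ]
```

Base yaw is about 4.9°, with the window at about (0.5095, -0.0973). The pin is at about (0.490, 0.226) with its wing along 75°. I'll move above the pin.

servo_tool(
  plan=[
    [8.5,-4,-2.5,0,0,0,8],
    [8.5,-8,-5,0,0,0,16.5],
    [8.5,-12,-7.5,0,0,0,25],
    [8.5,-16,-10,0,0,0,33],
    [8.5,-20,-12.5,0,0,0,41.5],
    [8.5,-24,-15,0,0,0,50],
    [8.5,-28,-17.5,0,0,0,58],
    [8.5,-32,-20,0,0,0,66.5],
    [8.5,-36,-22.5,0,0,0,75],
    [8.5,-36.7,-23,0,0,0,82.7],
  ],
)

```text
clock: 1.1
position: [0.4922, 0.2208, 0.2315]
tool_rot: [3.14, 0.001, 1.296]
force: [0.2, 0.8, -1.5]
grip_width: 0.0848
finger_force: 0.0
```

servo_tool(
  plan=[
    [8.5,0,0,0,0,0,0],
    [8.5,0,0,0,0,0,0],
    [8.5,0,0,0,0,0,0],
    [8.5,0,0,0,0,0,0],
  ],
)

```text
clock: 1.5
position: [0.489, 0.2269, 0.2313]
tool_rot: [-3.141, -0.0, 1.312]
force: [0.1, -0.4, 0.5]
grip_width: 0.0856
finger_force: 0.0
```

```bash
cat >> h.py <<'E'
from scipy.spatial.transform import Rotation as Ro
def wrist():
    s=bot.observe(); f=bot.grab_frame("wrist")
    Rt=Ro.from_euler("xyz",s["tool_rot"]).as_matrix(); T=f["T_tool_cam"]
    Rwc=Rt@T[:3,:3]; c=Rt@T[:3,3]+s["position"]
    f["R"]=Rwc.T; f["t"]=-Rwc.T@c
    return s,f
def shift(s,target):  # tool-axis cm
    return Ro.from_euler("xyz",s["tool_rot"]).as_matrix().T@(np.array(target)-s["position"])*100
def px(f,X):
    p=f["mtx"]@(f["R"]@np.array(X)+f["t"]); return p[:2]/p[2]
E
python3 - <<'E'
from h import *
import pickle
s,f=wrist(); pickle.dump((s,f),open("w1.pkl","wb"))
print(s["clock"],s["position"],s["tool_rot"],s["qpos"],f["T_tool_cam"]); print(px(f,[.49,.226,.089]),px(f,[.49,.226,.045]))
cv2.imwrite("pics/w1.png",cv2.resize(f["frame"],(800,600),interpolation=cv2.INTER_CUBIC))
E
```

```text
1.5 [0.48901071 0.22690462 0.23125171] [-3.14128667e+00 -1.45662503e-04  1.31210859e+00] [-0.83510123  0.40919062  0.39003067  1.84287589 -0.19079096  0.92621155
 -0.61757801] [[ 3.29841874e-04 -9.64533957e-01 -2.63958588e-01  6.68925225e-02]
 [ 9.99999900e-01  2.38384300e-04  3.78514259e-04 -1.33473391e-03]
 [-3.02166273e-04 -2.63958686e-01  9.64533940e-01 -1.42552978e-01]
 [ 0.00000000e+00  0.00000000e+00  0.00000000e+00  1.00000000e+00]]
[254.68265692 184.74181728] [254.38842099 176.36080933]
```

View pics/w1.png

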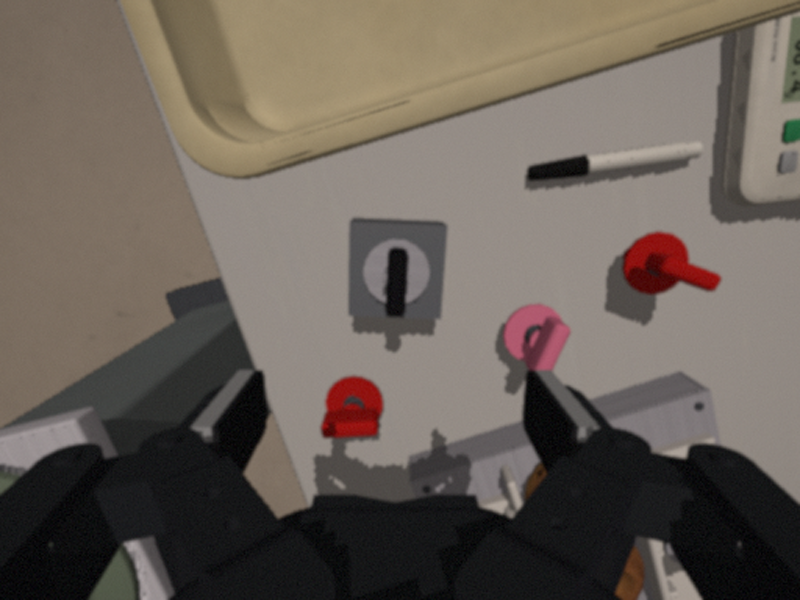

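The wrist view shows the black wing from (399,250) to (396,315) and the collar centred at (397,271) on the grey rest. Now I'll compute the pin position.

```bash
python3 - <<'E'
from h import *
import pickle
s,f=pickle.load(open("w1.pkl","rb"))
k=.64
print("collar",ray(f,397*k,271*k,.045)); a=ray(f,396*k,315*k,.089);print("far end top",a)
# expected far end of grip: pin - 23mm along tool x
t=np.array([np.cos(s["tool_rot"][2]),np.sin(s["tool_rot"][2])]);print("->pin",a[:2]+.023*t)
c=[ray(f,u*k,v*k,.04)[:2] for u,v in[(350,219),(446,222),(441,319),(349,316)]]
print("rest top centre",np.mean(c,0)); 
for i in range(4):
  e=c[(i+1)%4]-c[i];print(np.degrees(np.arctan2(e[1],e[0])),np.linalg.norm(e))
for T in([.4905,.2275,.140],[.4905,.2275,.063]): print(shift(s,T))
E
```

```text
collar [0.49055135 0.22957169 0.045     ]
far end top [0.48398944 0.20832532 0.089     ]
->pin [0.48987312 0.23056003]
rest top centre [0.4900629  0.22914208]
-16.565739014648504 0.07309146063565375
-105.9901483528994 0.07736914099586908
163.24373400943497 0.07438920243194165
73.04785372100126 0.07711962305790317
[0.09432535 0.13153567 9.12514543]
[ 0.09320375  0.13389171 16.82514499]
```

servo_tool(
  plan=[
    [6,0.2,0.1,4,0,0,1.5],
    [6,0.2,0.1,8,0,0,1.5],
    [6,0.2,0.1,12,0,0,1.5],
    [6,0.2,0.1,15,0,0,1.5],
    [6,0.2,0.1,16.8,0,0,1.5],
    [6,0.2,0.1,16.8,0,0,1.5],
    [6,0.2,0.1,16.8,0,0,1.5],
    [6,0.2,0.1,16.8,0,0,1.5],
  ],
)

```text
clock: 2.35
position: [0.4916, 0.228, 0.0645]
tool_rot: [3.14, -0.001, 1.283]
force: [0.2, -0.8, 0.0]
grip_width: 0.0602
finger_force: 0.0
```

servo_tool(
  plan=[
    [0.5,0,0,0,0,0,0],
    [0.5,0,0,0,0,0,0],
    [0.5,0,0,0,0,0,0],
    [0.5,0,0,0,0,0,0],
    [0.5,0,0,0,0,0,0],
    [0.5,0,0,0,0,0,0],
    [0.5,0,0,0,0,0,0],
    [0.5,0,0,0,0,0,0],
    [0.5,0,0,0,0,0,0],
  ],
  force=60,
)

```text
clock: 3.25
position: [0.4912, 0.2277, 0.0633]
tool_rot: [3.141, -0.0, 1.282]
force: [1.3, 1.8, 2.5]
grip_width: 0.0129
finger_force: 62.4
```

Gripped. I'll lift, then carry it so the wrist camera stands over the window.

servo_tool(
  plan=[
    [0.5,0,0,-2,0,0,0],
    [0.5,0,0,-5,0,0,0],
    [0.5,0,0,-9,0,0,0],
    [0.5,0,0,-13,0,0,0],
    [0.5,-2,0.7,-13,0,0,0],
    [0.5,-6,2.2,-13,0,0,-3],
    [0.5,-10,3.7,-13,0,0,-6],
    [0.5,-14,5.2,-13,0,0,-9],
    [0.5,-18,6.7,-13,0,0,-12],
    [0.5,-22,8.2,-13,0,0,-15],
  ],
)

```text
clock: 4.25
position: [0.5065, -0.0085, 0.1931]
tool_rot: [-3.141, 0.0, 1.546]
force: [0.9, -0.4, -1.8]
grip_width: 0.0127
finger_force: 61.9
```

servo_tool(
  plan=[
    [0.5,-4,0.2,0,0,0,-2],
    [0.5,-8,0.5,0,0,0,-4],
    [0.5,-12,0.8,0,0,0,-6.4],
    [0.5,-14.5,1.4,0,0,0,-6.4],
    [0.5,-15.3,1.5,1,0,0,-6.4],
    [0.5,-15.3,1.5,2,0,0,-6.4],
    [0.5,-15.3,1.5,2,0,0,-6.4],
    [0.5,-15.3,1.5,2,0,0,-6.4],
    [0.5,-15.3,1.5,2,0,0,-6.4],
  ],
)

```text
clock: 5.15
position: [0.5181, -0.159, 0.1735]
tool_rot: [3.142, -0.0, 1.657]
force: [0.3, -0.4, -2.4]
grip_width: 0.0128
finger_force: 61.9
```

```bash
python3 - <<'E'
from h import *
import pickle
s,f=wrist(); pickle.dump((s,f),open("w2.pkl","wb"))
print(s["clock"],s["position"],s["tool_rot"],s["force"],s["grip_width"]); p=px(f,[.5095,-.0973,.037]);print(p)
u,v=p.astype(int); a=f["frame"][max(0,v-60):v+60,u-80:u+80]; print(u-80,max(0,v-60))
A=cv2.resize(a,None,fx=5,fy=5,interpolation=cv2.INTER_CUBIC)
B=cv2.resize(f["frame"],(0,0),fx=.5,fy=.5)
cv2.imwrite("pics/w2.png",A); cv2.imwrite("pics/w2f.png",f["frame"])
E
```

```text
5.15 [ 0.51810662 -0.15898167  0.1734733 ] [ 3.14152857e+00 -2.45369862e-04  1.65712586e+00] [ 0.29450141 -0.40541617 -2.35397388] 0.012767459255673396
[250.16955919 124.00402202]
170 64
```

View pics/w2.png

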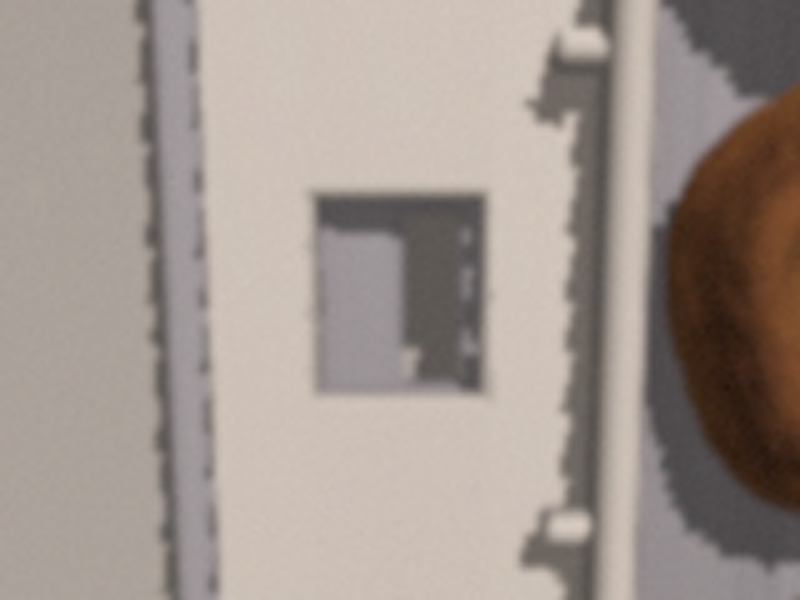

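View pics/w2f.png

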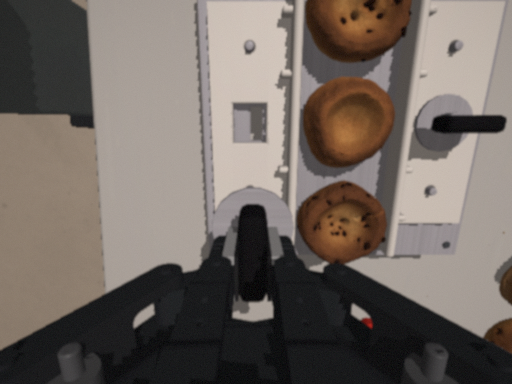

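The slot is visible in the crop: x from 404 to 466, y from 211 to 383, so its centre is at (435,297), right of the window middle (401,293). In the full frame the held pin's collar spans columns 212 to 292, with its top rim near row 187. I'll work out the slot position and the pin's offset in the gripper.

```bash
python3 - <<'E'
from h import *
import pickle
s,f=pickle.load(open("w2.pkl","rb"))
cr=lambda x,y,z: ray(f,170+x/5-.4,64+y/5-.4,z)
S=cr(435,297,.037);W=cr(401,292.5,.048);print("slot",S,"window",W)
top,bot_=cr(435,211,.037),cr(435,383,.037);print("slot len",np.linalg.norm(top-bot_))
for a,b in(((316,192),(318,393)),((486,192),(487,393))):
  e=cr(*a,.048)-cr(*b,.048);print("edge deg",np.degrees(np.arctan2(e[1],e[0])))
by=np.array([np.cos(np.radians(94.9)),np.sin(np.radians(94.9))]);bx=np.array([by[1],-by[0]])
print("slot in base-axes from window",(S-W)[:2]@bx,(S-W)[:2]@by)
R=Ro.from_euler("xyz",s["tool_rot"]).as_matrix()
P=lambda x,y,z: px(f,R@np.array([x,y,z])+s["position"])
print("expected rim top",P(.026,0,.0233),"sides",P(0,-.026,.0183),P(0,.026,.0183),"grip top",P(.023,0,-.0257),P(-.023,0,-.0257))
g=cv2.cvtColor(f["frame"],cv2.COLOR_BGR2GRAY)
for c in(245,252,260):print("col",c,g[180:196,c])
for r in(222,228):print("row",r,g[r,204:220],g[r,284:300])
print(shift(s,[*S[:2],.12]))
E
```

```text
slot [ 0.51568035 -0.09580837  0.037     ] window [ 0.5090697  -0.09539732  0.048     ]
slot len 0.03256772558350784
edge deg 94.49608263322496
edge deg 96.05454295787072
slot in base-axes from window 0.006551381756109013 -0.0009742024930625276
expected rim top [254.23603488 187.87926264] sides [212.62226988 230.16236438] [295.77862414 230.17396812] grip top [254.98153297 220.70070327] [254.71756408 308.18888922]
col 245 [194 193 193 193 194 186 175 154 137 142 149 149 145 146 145 143]
col 252 [194 194 193 192 182 161 131 117 127 146 153 150 147 145 146 146]
col 260 [195 193 195 193 195 193 186 163 141 144 150 149 148 145 144 145]
row 222 [145 114  95 109 133 145 147 143 140 143 150 150 151 150 151 151] [147 145 146 146 146 148 144 147 154 167 160 119  76  50  38  31]
row 228 [163 146 113 104 126 141 146 147 146 148 149 148 149 148 150 151] [146 147 146 147 146 146 146 148 148 156 146 111  73  56  38  32]
[6.31341156 0.30262916 5.34889877]
```

The slot stands about +6.5 mm in base x from the window centre, and the pin is offset about (+0.6, -0.4) mm in the tool. I'll go over it and descend to just above the foot.

servo_tool(
  plan=[
    [0.5,3,0.2,0,0,0,0],
    [0.5,5,0.34,0,0,0,0],
    [0.5,6.3,0.34,0,0,0,0],
    [0.5,6.3,0.34,0,0,0,0],
    [0.5,6.3,0.34,2,0,0,0],
    [0.5,6.3,0.34,4,0,0,0],
    [0.5,6.3,0.34,6,0,0,0],
    [0.5,6.3,0.34,7.3,0,0,0],
    [0.5,6.3,0.34,7.3,0,0,0],
    [0.5,6.3,0.34,7.3,0,0,0],
  ],
  force=80,
)

```text
clock: 6.2
position: [0.5162, -0.0975, 0.1007]
tool_rot: [3.141, 0.0, 1.655]
force: [0.5, -0.4, -1.8]
grip_width: 0.0127
finger_force: 82.8
```

servo_tool(
  plan=[
    [0.5,0,0,0,0,0,0],
    [0.5,0,0,0,0,0,0],
    [0.5,0,0,0,0,0,0],
  ],
)

```text
clock: 6.5
position: [0.5163, -0.097, 0.1008]
tool_rot: [3.141, 0.0, 1.656]
force: [-0.5, 1.4, -2.3]
grip_width: 0.0122
finger_force: 82.8
```

```bash
python3 - <<'E'
from h import *
import pickle
s,f=wrist(); pickle.dump((s,f),open("w3.pkl","wb"))
print(s["clock"],s["position"],s["tool_rot"],s["force"],s["grip_width"])
print(shift(s,[.51568-.0004,-.0958,.1]))
t=bot.grab_frame("scene");p=px(t,[.5157,-.0958,.06]);u,v=p.astype(int)
A=cv2.resize(t["frame"][v-45:v+45,u-50:u+50],None,fx=4,fy=4,interpolation=cv2.INTER_CUBIC)
B=cv2.resize(f["frame"][60:240,180:340],None,fx=2,fy=2,interpolation=cv2.INTER_CUBIC)
cv2.imwrite("pics/w3.png",np.hstack([A,B]))
E
```

```text
6.5 [ 0.51626745 -0.09696154  0.10082902] [3.14072673e+00 7.47826534e-05 1.65576371e+00] [-0.50003724  1.38997719 -2.33981475] 0.012174480663317085
[ 0.12412132 -0.08860268  0.08281574]
```

View pics/w3.png

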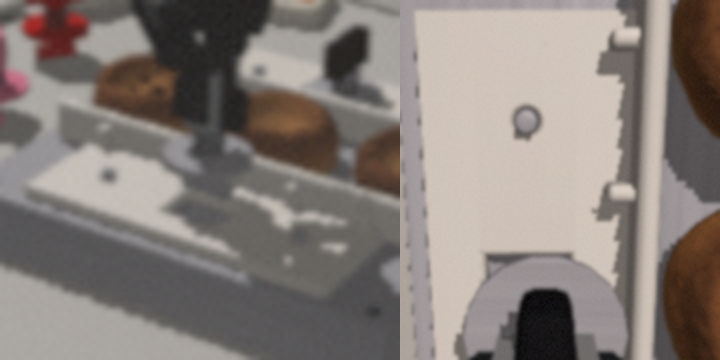

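The scene view shows the pin upright over the window, and the wrist view shows its collar over the window. I'm 1 mm short in tool x, so I'll correct that and lower slowly.

servo_tool(
  plan=[
    [0.5,0.1,-0.02,0.3,0,0,0],
    [0.5,0.1,-0.02,0.7,0,0,0],
    [0.5,0.1,-0.02,1.1,0,0,0],
    [0.5,0.1,-0.02,1.5,0,0,0],
    [0.5,0.1,-0.02,1.8,0,0,0],
    [0.5,0.1,-0.02,1.9,0,0,0],
    [0.5,0.1,-0.02,2.0,0,0,0],
    [0.5,0.1,-0.02,2.1,0,0,0],
    [0.5,0.1,-0.02,2.2,0,0,0],
    [0.5,0.1,-0.02,2.2,0,0,0],
  ],
)

```text
clock: 7.6
position: [0.5157, -0.0959, 0.0783]
tool_rot: [3.142, -0.0, 1.656]
force: [0.1, 0.6, -1.3]
grip_width: 0.0126
finger_force: 82.8
```

servo_tool(
  plan=[
    [0.5,0,0,0.1,0,0,0],
    [0.5,0,0,0.2,0,0,0],
    [0.5,0,0,0.3,0,0,0],
    [0.5,0,0,0.4,0,0,0],
    [0.5,0,0,0.5,0,0,0],
    [0.5,0,0,0.5,0,0,0],
  ],
)

```text
clock: 8.2
position: [0.5156, -0.096, 0.0731]
tool_rot: [-3.141, 0.0, 1.656]
force: [0.4, -0.6, -1.8]
grip_width: 0.012
finger_force: 82.8
```

servo_tool(
  plan=[
    [0.5,0,0,0.1,0,0,0],
    [0.5,0,0,0.2,0,0,0],
    [0.5,0,0,0.3,0,0,0],
    [0.5,0,0,0.4,0,0,0],
    [0.5,0,0,0.5,0,0,0],
    [0.5,0,0,0.6,0,0,0],
    [0.5,0,0,0.6,0,0,0],
  ],
)

```text
clock: 8.9
position: [0.5157, -0.096, 0.0673]
tool_rot: [3.142, 0.0, 1.656]
force: [-0.7, 0.2, 4.7]
grip_width: 0.0126
finger_force: 83.5
```

servo_tool(
  plan=[
    [0.5,0,0,0.1,0,0,0],
    [0.5,0,0,0.2,0,0,0],
    [0.5,0,0,0.3,0,0,0],
    [0.5,0,0,0.4,0,0,0],
    [0.5,0,0,0.5,0,0,0],
    [0.5,0,0,0.55,0,0,0],
    [0.5,0,0,0.55,0,0,0],
    [0.5,0,0,0.55,0,0,0],
  ],
)

```text
clock: 9.7
position: [0.5158, -0.0961, 0.0619]
tool_rot: [3.141, 0.0, 1.656]
force: [-1.5, 0.2, 7.6]
grip_width: 0.0125
finger_force: 83.9
```

The head is below the plate. I'll make the quarter turn at constant height.

servo_tool(
  plan=[
    [0.5,0,0,0,0,0,5],
    [0.5,0,0,0,0,0,10],
    [0.5,0,0,0,0,0,15],
    [0.5,0,0,0,0,0,20],
    [0.5,0,0,0,0,0,25],
    [0.5,0,0,0,0,0,30],
    [0.5,0,0,0,0,0,35],
    [0.5,0,0,0,0,0,40],
    [0.5,0,0,0,0,0,45],
    [0.5,0,0,0,0,0,45],
  ],
)

```text
clock: 10.7
position: [0.5161, -0.0959, 0.0619]
tool_rot: [3.141, -0.0, 0.867]
force: [-0.6, 1.1, 7.7]
grip_width: 0.0123
finger_force: 84.2
```

servo_tool(
  plan=[
    [0.5,0,0,0,0,0,5],
    [0.5,0,0,0,0,0,10],
    [0.5,0,0,0,0,0,15],
    [0.5,0,0,0,0,0,20],
    [0.5,0,0,0,0,0,25],
    [0.5,0,0,0,0,0,30],
    [0.5,0,0,0,0,0,35],
    [0.5,0,0,0,0,0,40],
    [0.5,0,0,0,0,0,45],
    [0.5,0,0,0,0,0,45],
  ],
)

```text
clock: 11.7
position: [0.5161, -0.0959, 0.0619]
tool_rot: [3.141, -0.001, 0.082]
force: [-0.3, 0.7, 7.8]
grip_width: 0.0124
finger_force: 84.2
```

servo_tool(
  plan=[
    [0.5,0,0,0,0,0,0],
    [0.5,0,0,0,0,0,0],
    [0.5,0,0,0,0,0,0],
  ],
)

```text
clock: 12.0
position: [0.5161, -0.0959, 0.0619]
tool_rot: [3.142, -0.001, 0.085]
force: [-0.0, 0.9, 7.7]
grip_width: 0.0124
finger_force: 84.2
```

servo_tool(
  plan=[
    [0.5,0,0,-0.1,0,0,0],
    [0.5,0,0,-0.2,0,0,0],
    [0.5,0,0,-0.3,0,0,0],
    [0.5,0,0,-0.4,0,0,0],
    [0.5,0,0,-0.5,0,0,0],
    [0.5,0,0,-0.5,0,0,0],
    [0.5,0,0,-0.5,0,0,0],
  ],
)

```text
clock: 12.7
position: [0.516, -0.0959, 0.0669]
tool_rot: [3.141, -0.001, 0.085]
force: [1.7, -0.1, 4.2]
grip_width: 0.0122
finger_force: 84.0
```

servo_tool(
  plan=[
    [0.5,0,0,-0.05,0,0,0],
    [0.5,0,0,-0.08,0,0,0],
    [0.5,0,0,-0.08,0,0,0],
    [0.5,0,0,-0.08,0,0,0],
  ],
)

```text
clock: 13.1
position: [0.5159, -0.096, 0.0676]
tool_rot: [3.141, -0.0, 0.085]
force: [3.4, 0.8, 4.7]
grip_width: 0.0126
finger_force: 83.7
```

Still on the spring at about seat height. I'll release.

servo_tool(
  plan=[
    [2,0,0,0,0,0,0],
    [3,0,0,0,0,0,0],
    [4,0,0,0,0,0,0],
    [5,0,0,0,0,0,0],
    [5,0,0,0,0,0,0],
    [5,0,0,0,0,0,0],
    [5,0,0,0,0,0,0],
  ],
  force=20,
)

```text
clock: 13.8
position: [0.5157, -0.096, 0.0676]
tool_rot: [3.142, 0.0, 0.085]
force: [-0.1, 0.3, -0.1]
grip_width: 0.0497
finger_force: 0.0
```

servo_tool(
  plan=[
    [5,0,0,-1,0,0,0],
    [5,0,0,-3,0,0,0],
    [5,0,0,-6,0,0,0],
    [5,0,0,-10,0,0,0],
    [5,0,0,-12,0,0,0],
    [5,0,0,-12,0,0,0],
    [5,-6,0,-12,0,0,0],
    [5,-6,0,-12,0,0,0],
    [5,-6,0,-12,0,0,0],
  ],
)

```text
clock: 14.7
position: [0.4544, -0.101, 0.1876]
tool_rot: [-3.14, 0.001, 0.084]
force: [0.6, -0.5, 0.3]
grip_width: 0.0503
finger_force: 0.0
```

```bash
python3 - <<'E'
from h import *
s,f=wrist(); print(s["clock"],s["position"],s["force"],s["grip_width"])
t=bot.grab_frame("scene");p=px(t,[.5157,-.0958,.06]);u,v=p.astype(int)
A=cv2.resize(t["frame"][v-48:v+48,u-50:u+50],None,fx=4,fy=4,interpolation=cv2.INTER_CUBIC)
B=cv2.resize(f["frame"],(512,384)); 
cv2.imwrite("pics/w4.png",np.hstack([A,B[:,60:460]]))
for z in (.093,.052): print(px(f,[.5157,-.0958,z])-[60,0]+[400,0])
E
```

```text
14.7 [ 0.45437249 -0.10096357  0.18763532] [ 0.55535314 -0.52917554  0.28882349] 0.05031634076671081
[593.15826011 123.55755669]
[593.10973417 122.79679294]
```

View pics/w4.png

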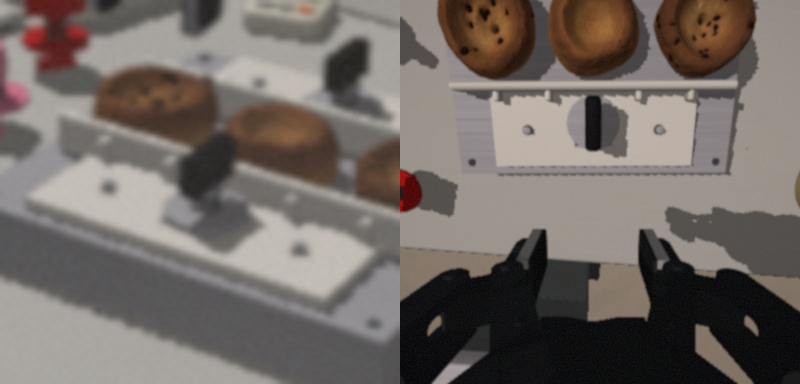

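The pin stands upright and crosswise, with its wing at (593,123) exactly as predicted. The guide lies flat on both dowels, the cakes haven't moved, and the gripper is clear. I'll hand it in.

```bash
python3 -c "
from workcell import bot
print(bot.job_done())"
```

```text
the job is handed in; nothing more can be done
None
```

I locked the near guide with the black pin and handed the job in at about 15 s; the last pictures showed the pin upright and crosswise, with the guide and cakes in place. No verdict came back from the hand-in.

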